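# Charge a casting mould with glass billets and tip the leftovers into the bin

### The job

Charge the black casting mould for the kiln: one or two of its wells already hold a glass billet; take billets from the stock tray and lay one flat in every well that is still empty, leaving the rest in the tray. When all six wells hold one billet each, pick up the tray with the leftover billets in it, tip it so that they slide out of its open end into the wooden bin, and set the empty tray flat on the bench again, without disturbing the other things lying about.

Things in the scene. Friction and masses are not known exactly. Their poses are not given: they have to be found in the camera images.
- billet_1 (a point): centre of a loose block of pale grey-green glass (billet), 50 x 30 x 28 mm (its x, y, z), edges rounded, about 0.09 kg; all are alike. If present, it lies in the tray at the start, its 50 mm length across the tray.
- billet_2 (a point): centre of a loose block of pale grey-green glass (billet), 50 x 30 x 28 mm (its x, y, z), edges rounded, about 0.09 kg; all are alike. If present, it lies in the tray at the start, its 50 mm length across the tray.
- billet_3 (a point): centre of a loose block of pale grey-green glass (billet), 50 x 30 x 28 mm (its x, y, z), edges rounded, about 0.09 kg; all are alike. If present, it lies in the tray at the start, its 50 mm length across the tray.
- billet_4 (a point): centre of a loose block of pale grey-green glass (billet), 50 x 30 x 28 mm (its x, y, z), edges rounded, about 0.09 kg; all are alike. If present, it lies in the tray at the start, its 50 mm length across the tray.
- billet_5 (a point): centre of a loose block of pale grey-green glass (billet), 50 x 30 x 28 mm (its x, y, z), edges rounded, about 0.09 kg; all are alike. If present, it lies in the tray at the start, its 50 mm length across the tray.
- billet_6 (a point): centre of a loose block of pale grey-green glass (billet), 50 x 30 x 28 mm (its x, y, z), edges rounded, about 0.09 kg; all are alike. If present, it lies in the tray at the start, its 50 mm length across the tray.
- billet_7 (a point): centre of a loose block of pale grey-green glass (billet), 50 x 30 x 28 mm (its x, y, z), edges rounded, about 0.09 kg; all are alike. If present, it lies in the tray at the start, its 50 mm length across the tray.
- billet_8 (a point): centre of a loose block of pale grey-green glass (billet), 50 x 30 x 28 mm (its x, y, z), edges rounded, about 0.09 kg; all are alike. If present, it already lies in one of the mould's wells at the start.
- billet_9 (a point): centre of a loose block of pale grey-green glass (billet), 50 x 30 x 28 mm (its x, y, z), edges rounded, about 0.09 kg; all are alike. If present, it already lies in one of the mould's wells at the start.
- billet_10 (a point): centre of a loose block of pale grey-green glass (billet), 50 x 30 x 28 mm (its x, y, z), edges rounded, about 0.09 kg; all are alike. If present, it already lies in one of the mould's wells at the start.
- billet_11 (a point): centre of a loose block of pale grey-green glass (billet), 50 x 30 x 28 mm (its x, y, z), edges rounded, about 0.09 kg; all are alike. If present, it already lies in one of the mould's wells at the start.
- well_1 (a point): well 1 of the mould: the point where the centre of a billet lies when seated. Open rectangular well 56 x 36 mm (x, y; z up), 12 mm deep; its rim, the mould's top, is 2 mm below this point and 24 mm above the bench. The mould is a fixed black graphite block 158 x 138 mm with two rows of three wells, 84 mm apart in x and 42 mm in y.
- well_2 (a point): well 2 of the mould: the point where the centre of a billet lies when seated. Open rectangular well 56 x 36 mm (x, y; z up), 12 mm deep; its rim, the mould's top, is 2 mm below this point and 24 mm above the bench.
- well_3 (a point): well 3 of the mould: the point where the centre of a billet lies when seated. Open rectangular well 56 x 36 mm (x, y; z up), 12 mm deep; its rim, the mould's top, is 2 mm below this point and 24 mm above the bench.
- well_4 (a point): well 4 of the mould: the point where the centre of a billet lies when seated. Open rectangular well 56 x 36 mm (x, y; z up), 12 mm deep; its rim, the mould's top, is 2 mm below this point and 24 mm above the bench.
- well_5 (a point): well 5 of the mould: the point where the centre of a billet lies when seated. Open rectangular well 56 x 36 mm (x, y; z up), 12 mm deep; its rim, the mould's top, is 2 mm below this point and 24 mm above the bench.
- well_6 (a point): well 6 of the mould: the point where the centre of a billet lies when seated. Open rectangular well 56 x 36 mm (x, y; z up), 12 mm deep; its rim, the mould's top, is 2 mm below this point and 24 mm above the bench.
- tray_middle (a point): middle of the loose stock tray, 11 mm above its underside: a folded sheet-metal channel 256 mm long (y), 62 mm wide (x), z up, about 0.28 kg empty. Its two upright sides, 22 mm high and 3 mm thick, run the whole length down to the bench; it can be gripped across them from above. The floor inside is 5 mm above this point, so the sides rise 6 mm over it.
- tray_mouth (a point): middle of the tray's open end, at the height of its inner floor, 128 mm along +y from tray_middle. Nothing closes this end; the other end has a wall as high as the sides. Tilted by 45 degrees the tray lets the billets slide out here.
- bin: low open wooden box for leftover glass with steel corner straps, fixed: 140 x 140 mm, 60 mm high, walls and floor 8 mm thick; origin at the centre of its underside. A lump of black scrap glass, 34 x 52 x 26 mm, lies in its +x, +y corner.
- cork_rest: bystander: scorched cork block 30 x 60 x 24 mm, lying loose on the bench; origin at the centre of its underside
- lighter: bystander: black pocket lighter 24 x 65 x 12 mm, lying loose on the bench; origin at the centre of its underside
- nose_pliers: bystander: pliers with red handles 55 x 133 x 10 mm, lying loose on the bench; origin at the centre of its underside
- tweezers: bystander: steel tweezers 23 x 190 x 8 mm, lying loose on the bench; origin at the centre of its underside

How it is judged:
By the outcome, as a careful person would: the job done as asked, in the order asked, and still so for the second after the job is handed in, with the robot touching nothing.
Of glass_8, glass_9, glass_10, glass_11 only 1 to 2 are there at a start; the rules pass over those that are not, and their reading is None.
Of glass_1, glass_2, glass_3, glass_4, glass_5, glass_6, glass_7 only 6 to 7 are there at a start; the rules pass over those that are not, and their reading is None.
At some moment in a run one of tray may be knocked a few centimetres aside while the robot is not near it.
Once in a run the grip may slacken for a moment while it holds something.
It also fails if it takes over 192 s, if anything falls off the work surface, if the arm or the gripper's body presses on something with over 40 N, if the wrist force passes 120 N, or if a joint passes its speed limit or range.

### The arm

A 7-joint arm with a two-finger parallel gripper is mounted at the origin on a cart in front of the work surface, level with it; the furniture and walls round the work are solid. World frame = base frame: x ahead of the robot, y to its left, z up, the work surface at z = 0. Lengths are in m, angles in rad, forces in N, time in s.
With the tool pointing down it reaches from about 0.425 to 0.825 m from the base axis. Payload 3.6 kg.
Tool frame: the origin (TCP) lies on the centre line of the jaws, within the pads' length; the fingertips stand 22 mm ahead of it and the grasp point (between the pads) lies 3 mm ahead of it (bot.tcp_to_tips is the distance from the TCP to the fingertips, in m); z points along the fingers, y is the direction in which the jaws open and shut (so a half turn about z gives the same grasp; the last joint's range is limited). The gripper opens to 85 mm and grips with 20 to 120 N. Pads are 22 mm wide; open, the fingers measure 114 mm over their backs; the gripper's body (76 mm by 85 mm) begins 54 mm behind the grasp point. The pads swing forward as they close: fully open they stand 13 mm farther back than shut.
Start: joints at [-1.315, 0.615, -0.013, 1.423, 0.008, 1.103, -0.04], TCP at [0.181, 0.624, 0.253] pointing down, gripper open.
Joint ranges: [-3.12, 3.12], [-0.3, 2.06], [-1.34, 1.32], [0.26, 2.42], [-1.36, 4.5], [0.01, 1.98], [-2.84, 2.84]. Speed limits (rad/s): [2.79, 2.79, 3.14, 3.14, 3.14, 3.14, 3.14].

### API

Orientations are given as a rotation vector (axis times angle).
In Python, from bench import bot gives the robot as it stands. The module is installed in compiled form; this text tells all that it offers.
- The arm moves only by the tool servo_tool, never from a script. Its argument "targets" is a list that holds one entry, the list of rows, each a list of 7 numbers: the shift along the world's x, y, z in mm, then the turn, a rotation vector about the world's x, y, z in rad, then the finger opening in mm, from 0 to 85.4. A call has 1 to 10 rows; each row is the pose to reach, as a shift and turn from the pose commanded when the call began; what a row does not reach only later rows make up. A row lasts 1/10 s, in which the tool goes at most 50 mm and 8.59 degrees, less where a joint would pass 70% of its speed; a pose out of reach is approached as far as the arm can. A call with a gripper value outside its range is refused whole. The fingers move at their own pace and stop on an object; "newtons" is the grip in N (left out, the last holds). Time passes only in rows, so rows that repeat a pose let the fingers close. It gives the time, the measured TCP pose, the force and the opening at its end, in the units of the state.
- bot.state(): the state, without advancing time (a new reading comes with each control period).
- bot.read_camera(name): name is "scene" or "top"; returns the picture (480x640x3 uint8, red, green, blue); there is no depth.
- bot.get_calibration(name): a dict with "intrinsics" (3x3 intrinsics, pixels), "k1" (the pictures are not rectified: a ray, as slopes to the right and down, at radius r is drawn at 1 + k1 r^2 times it, then the intrinsics apply), "R" (3x3) and "t" (3): a world point X has camera coordinates R X + t. Camera axes: x right, y down, z forward; pixel columns grow to the right and rows downward; lengths in m; the calibration is good to about 2 mm. A picture is of the moment at which its call begins. get_calibration takes no time and is no camera call.
- bot.sign_off(): hands the job in, once; it reports no verdict.
The state is a dict: "time_s": time; "joint_positions": joint angles; "qvel": joint speeds; "effort": joint torques, N m; "tool_pos": TCP position; "eef_rot": TCP orientation; "force": force on the tool from outside, world axes, zero at the start; "torque": the same for the moment, N m; "width": finger opening in m.
Only numpy, scipy, OpenCV 4.12 (cv2) and the standard library are available. Lean on these libraries where they do the work, as an engineer would, in place of code of your own. Each camera call takes 0.05 s, during which the arm holds its last target. There are 200 camera calls.

## Working session

There is one attempt and no reset: what is moved stays moved. The work goes in short steps, Python scripts to look and compute and a tool call to move; the robot and the scene stay as the last step left them, time stands still between calls to the robot, and variables do not carry over. Pictures are saved under pics/ and viewed, about 12 in all and at most 16, crops included, and the job is handed in when it is done.

Besides the shell and the picture viewer there is one more tool, called after ">>>" in YAML: its name, and indented under it one key for each argument. servo_tool: Moves the arm, as the interface text tells. Its arguments: {"type":"object","properties":{"targets":{"type":"array"},"newtons":{"type":"number"}},"required":["targets"]}

```bash
mkdir -p pics; cat > h.py <<'E'
import numpy as np, cv2
from bench import bot
def cal(n):
    c=bot.get_calibration(n); return [np.array(c[k],float) for k in("intrinsics","R","t")]+[float(c["k1"])]
def ray(n,u,v):
    K,R,t,k=cal(n); d=np.array([(u-K[0,2])/K[0,0],(v-K[1,2])/K[1,1]]); s=d.copy()
    for _ in range(20): s=d/(1+k*(s@s))
    return -R.T@t, R.T@np.array([s[0],s[1],1])
def onz(n,u,v,z):
    o,d=ray(n,u,v); return o+d*(z-o[2])/d[2]
def px(n,X):
    K,R,t,k=cal(n); c=R@np.array(X,float)+t; s=c[:2]/c[2]; s=s*(1+k*(s@s)); return K[0,0]*s[0]+K[0,2],K[1,1]*s[1]+K[1,2]
def snap(n,f):
    im=bot.read_camera(n)[:,:,::-1].copy(); cv2.imwrite(f"pics/{f}.png",im); return im
E
python3 - <<'E'
from h import *
snap("top","t0");snap("scene","s0")
for n in("top","scene"):
    K,R,t,k=cal(n);print(n,K.round(1).tolist(),k,(-R.T@t).round(3),R.round(2).tolist())
s=bot.state();print({k:np.round(v,3).tolist() for k,v in s.items()},bot.tcp_to_tips)
E
```

```text
top [[488.4, 0.0, 318.7], [0.0, 488.4, 246.3], [0.0, 0.0, 1.0]] -0.07607796419078805 [0.419 0.01  1.256] [[0.02, -1.0, 0.02], [-0.99, -0.02, -0.15], [0.15, -0.01, -0.99]]
scene [[607.3, 0.0, 319.8], [0.0, 607.3, 244.8], [0.0, 0.0, 1.0]] 0.027058981813202616 [-0.209 -0.673  1.077] [[0.63, -0.77, 0.02], [-0.53, -0.45, -0.72], [0.56, 0.45, -0.69]]
{'time_s': 0.1, 'joint_positions': [-1.315, 0.616, -0.013, 1.425, 0.008, 1.103, -0.04], 'qvel': [-0.0, -0.003, -0.001, -0.003, -0.0, 0.001, 0.001], 'effort': [0.001, -47.038, 0.26, -17.157, 0.01, 0.006, -0.0], 'tool_pos': [0.181, 0.624, 0.252], 'eef_rot': [-0.442, -3.11, 0.004], 'force': [0.166, -0.443, 0.21], 'torque': [-0.01, -0.033, 0.012], 'width': 0.086} 0.022
```

View pics/t0.png

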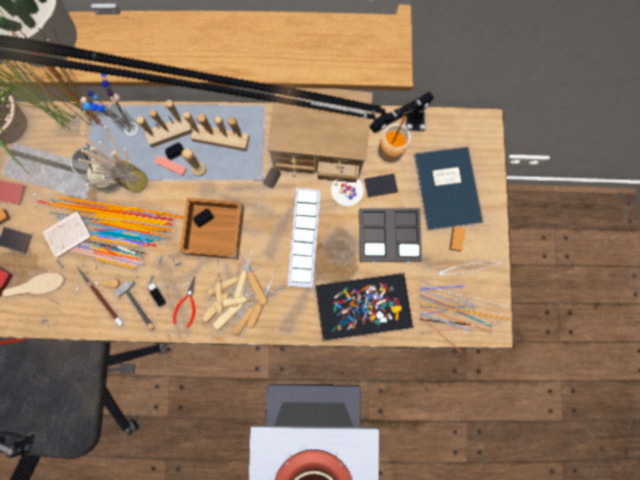

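View pics/s0.png

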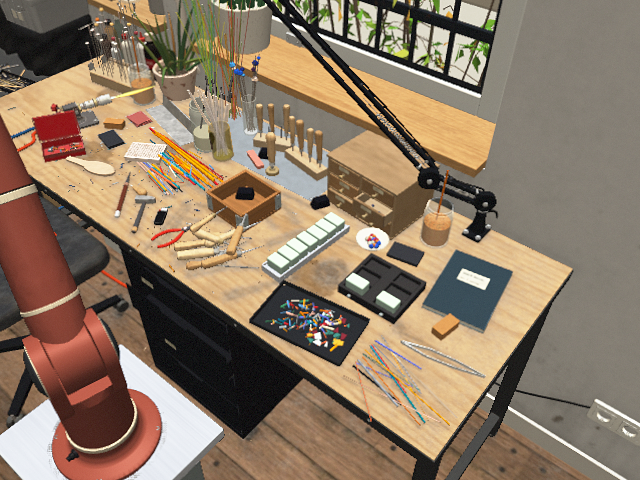

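```bash
python3 - <<'E'
import cv2,numpy as np
a=cv2.imread("pics/t0.png")[170:310,170:450];b=cv2.imread("pics/s0.png")[160:330,200:440]
a=cv2.resize(a,(800,400),interpolation=cv2.INTER_CUBIC);cv2.imwrite("pics/c1.png",a)
b=cv2.resize(b,(800,567),interpolation=cv2.INTER_CUBIC);cv2.imwrite("pics/c2.png",b)
E
```

```text
(no output)
```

View pics/c1.png

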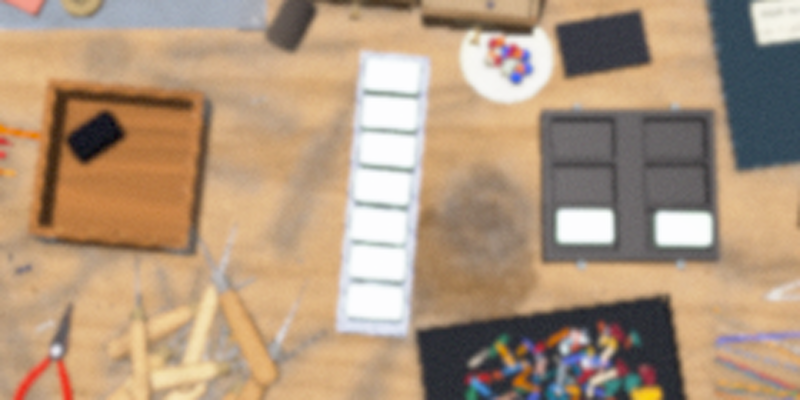

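View pics/c2.png

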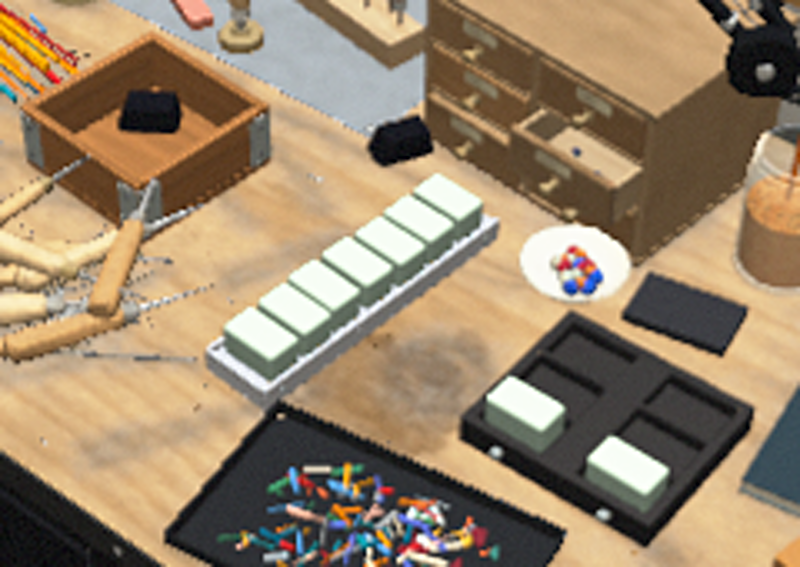

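```bash
cat >> h.py <<'E'
def billets(n,im,z,thr=225):
    "centres of bright top faces on plane z, in world"
    m=(im.min(2)>thr).astype(np.uint8); c,_=cv2.findContours(m,0,cv2.CHAIN_APPROX_NONE); out=[]
    for k in c:
        if cv2.contourArea(k)<60: continue
        P=np.array([onz(n,u,v,z)[:2] for u,v in k[:,0]]); mm=np.zeros_like(m); cv2.drawContours(mm,[k],-1,1,-1)
        v,u=np.nonzero(mm); Q=np.array([onz(n,a,b,z)[:2] for a,b in zip(u,v)])
        r=cv2.minAreaRect((P*1000).astype(np.float32)); out.append((Q.mean(0)*1000,r))
    return out
E
python3 - <<'E'
from h import *
for n,f in(("top","t0"),("scene","s0")):
    im=cv2.imread(f"pics/{f}.png"); 
    for q,r in billets(n,im,.042,215):
        if 350<q[0]<900 and abs(q[1])<350: print(n,q.round(1),np.round(r[0],1),np.round(r[1],1),round(r[2],1))
im=cv2.imread("pics/t0.png")
# mould dark
m=(im.max(2)<95).astype(np.uint8)
m=cv2.morphologyEx(m,cv2.MORPH_CLOSE,np.ones((3,3)))
for n,f,lo in(("top","t0",80),("scene","s0",80)):
    im=cv2.imread(f"pics/{f}.png"); m=(im.max(2)<lo+15).astype(np.uint8)
    c,_=cv2.findContours(m,0,cv2.CHAIN_APPROX_NONE)
    for k in c:
        if cv2.contourArea(k)>700:
            r=cv2.minAreaRect(k); 
            if 340<r[0][0]<430 and 200<r[0][1]<320: 
                h=cv2.convexHull(k); a=cv2.approxPolyDP(h,5,True)[:,0]; print(n,r,a.tolist(),[ (onz(n,*p,.024)*1000).round()[:2].tolist() for p in a])
# tray profile colours along a row of top image
im=cv2.imread("pics/t0.png");print(im[238,285:325].tolist()); print(im[182:196,307].tolist(),im[278:292,301].tolist())
E
```

```text
Traceback (most recent call last):
  File "h.py", line 21, in billets
    v,u=np.nonzero(mm); Q=np.array([onz(n,a,b,z)[:2] for a,b in zip(u,v)])
                                    ~~~^^^^^^^^^
  File "h.py", line 10, in onz
    o,d=ray(n,u,v); return o+d*(z-o[2])/d[2]
        ~~~^^^^^^^
  File "h.py", line 6, in ray
    K,R,t,k=cal(n); d=np.array([(u-K[0,2])/K[0,0],(v-K[1,2])/K[1,1]]); s=d.copy()
            ~~~^^^
  File "h.py", line 4, in cal
    c=bot.get_calibration(n); return [np.array(c[k],float) for k in("intrinsics","R","t")]+[float(c["k1"])]
ValueError: time passes only in moves, steps and waits
```

```bash
sed -i 's/^def cal(n):/import functools\n@functools.cache\ndef cal(n):/' h.py
cat > m0.py <<'E'
from h import *
for n,f in(("top","t0"),("scene","s0")):
    im=cv2.imread(f"pics/{f}.png"); 
    for q,r in billets(n,im,.042,215):
        if 350<q[0]<900 and abs(q[1])<350: print(n,q.round(1),np.round(r[0],1),np.round(r[1],1),round(r[2],1))
for n,f,lo in(("top","t0",80),("scene","s0",80)):
    im=cv2.imread(f"pics/{f}.png"); m=(im.max(2)<lo+15).astype(np.uint8)
    c,_=cv2.findContours(m,0,cv2.CHAIN_APPROX_NONE)
    for k in c:
        if cv2.contourArea(k)>700:
            r=cv2.minAreaRect(k); 
            if 340<r[0][0]<430 and 200<r[0][1]<320: 
                h=cv2.convexHull(k); a=cv2.approxPolyDP(h,5,True)[:,0]; print(n,a.tolist(),[ (onz(n,*p,.024)*1000).round()[:2].tolist() for p in a])
im=cv2.imread("pics/t0.png");print(im[238,285:325].tolist()); print(im[182:196,307].tolist(),im[278:292,301].tolist())
E
python3 m0.py
```

```text
top [ 596.5 -233.8] [ 595.8 -233.7] [25.5 46.4] 1.0
top [ 596.8 -145.3] [ 596.7 -145. ] [25.5 45.9] 1.0
top [557.9  38.1] [558.1  36.9] [ 59.9 111.5] 86.0
top [629.9  33.3] [629.   31.4] [58.1 29. ] 87.9
top [663.5  29.4] [663.2  29.3] [58.7 27.9] 87.7
top [696.1  27.6] [696.2  28.3] [26. 61.] 1.1
top [732.8  25.3] [732.7  25.3] [60.3 32.9] 86.6
top [738.5 -76.4] [739.7 -76.4] [61.8 78.5] 4.5
top [ 791.8 -334.7] [ 791.9 -334.6] [34.6 63.4] 9.2
scene [ 595.9 -233.3] [ 596.  -232.5] [46.3 27. ] 89.3
scene [ 596.6 -146.2] [ 596.6 -145.7] [27.  45.8] 0.8
scene [ 775.4 -349.7] [ 775.5 -349. ] [36.2 66.1] 9.2
scene [528.5  41. ] [528.4  41.1] [47.3 26.7] 87.6
scene [562.9  39.5] [563.   39.7] [47.5 26.5] 87.0
scene [595.8  39.4] [595.9  39.6] [48.  26.7] 85.5
scene [630.6  36.9] [630.6  36.9] [47.5 26.1] 85.8
scene [737.9 -84.6] [735.3 -88.1] [75.8 79.9] 33.3
scene [664.3  32.5] [664.6  32.8] [47.7 26.6] 85.6
scene [697.8  31.9] [697.9  32.2] [47.7 26.4] 86.9
scene [732.4  30.3] [732.3  30.4] [47.5 27. ] 87.0
top [[403, 275], [411, 326], [323, 337], [316, 286]] [[534.0, -221.0], [406.0, -2
[... 620 characters left out ...]
, [246, 244, 240], [224, 219, 210], [219, 204, 198], [219, 206, 205], [181, 185, 201], [127, 160, 190], [106, 150, 191], [104, 151, 191], [109, 154, 193], [114, 153, 192], [114, 152, 189], [121, 155, 189], [122, 155, 188]]
[[130, 172, 211], [130, 174, 212], [129, 171, 212], [132, 175, 213], [135, 181, 220], [150, 187, 221], [192, 206, 226], [233, 228, 229], [243, 239, 234], [249, 248, 244], [253, 252, 251], [254, 253, 253], [254, 253, 253], [254, 253, 253]] [[254, 253, 253], [254, 253, 252], [251, 250, 247], [230, 231, 223], [218, 208, 196], [232, 221, 211], [237, 224, 219], [233, 220, 217], [218, 205, 206], [165, 173, 190], [123, 157, 190], [119, 161, 198], [129, 169, 206], [137, 176, 212]]
```

```bash
cat > m1.py <<'E'
from h import *
im=cv2.imread("pics/t0.png").astype(float).max(2)
def edge(pts):  # (p0,dir) per sampled scan: subpixel 50% crossing
    out=[]
    for (u,v),(du,dv) in pts:
        s=np.arange(0,12,.25); g=cv2.remap(im.astype(np.float32),(u+s*du).astype(np.float32)[None],(v+s*dv).astype(np.float32)[None],cv2.INTER_LINEAR)[0]
        i=np.nonzero(g>130)[0]
        if len(i): out.append((u+s[i[0]]*du,v+s[i[0]]*dv))
    return out
L=edge([((364,v),(-1,0)) for v in range(212,260,2)]);Rr=edge([((416,v),(1,0)) for v in range(212,260,2)])
F=edge([((u,214),(0,-1)) for u in range(365,417,2)]);N=edge([((u,257),(0,1)) for u in range(365,417,2)])
def fit(E,z,ax):
    P=np.array([onz("top",*e,z)[:2]*1000 for e in E]); x,y=P[:,ax],P[:,1-ax]
    for _ in range(3):
        p=np.polyfit(x,y,1);r=abs(y-np.polyval(p,x));k=r<=np.quantile(r,.8);x,y=x[k],y[k]
    return p,r.max()
for n,E,z,ax,q in(("L",L,0,0,637),("R",Rr,.024,0,637),("F",F,.024,1,-190),("N",N,0,1,-190)):
    p,r=fit(E,z,ax);print(n,p[0].round(4),np.polyval(p,q).round(1),r.round(1))
# tray sides in top: colour; left edge outer z=0, right outer z=.022
E
python3 m1.py
```

```text
L 0.0301 -112.1 1.5
R -0.0989 -261.9 4.1
F -0.0318 706.2 0.3
N -0.0018 571.8 0.3
```

```bash
python3 - <<'E'
import cv2,numpy as np
a=cv2.imread("pics/t0.png")[200:270,350:430];b=cv2.imread("pics/s0.png")[245:330,330:435]
f=lambda x:np.clip(cv2.resize(x,None,fx=s,fy=s,interpolation=cv2.INTER_CUBIC).astype(float)*1.8,0,255)
s=5;a=f(a);s=4;b=f(b);o=np.zeros((360,825,3));o[:350,:400]=a;o[:340,403:823]=b;cv2.imwrite("pics/c3.png",o[:,:800] if 0 else cv2.resize(o,(800,349)))
E
```

```text
[ WARN:0@0.086] global loadsave.cpp:1063 imwrite_ Unsupported depth image for selected encoder is fallbacked to CV_8U.
```

View pics/c3.png

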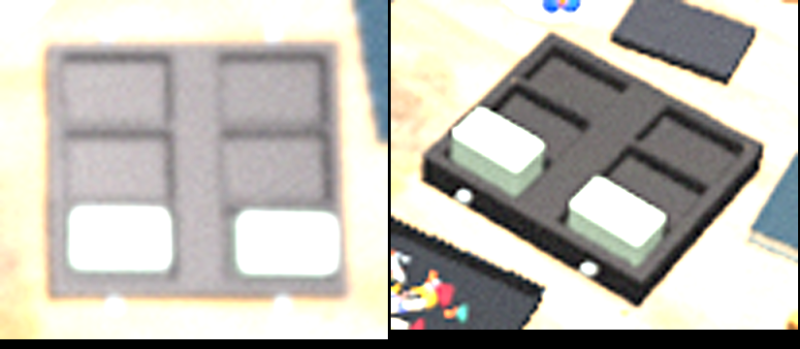

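```bash
cat > m2.py <<'E'
from h import *
S=[(553,36),(762,150),(640,277),(425,157)]
T=[(48,44),(332,42),(346,297),(50,297)]
print("scene",[(onz("scene",330+(x-390.8)/3.879-.37,245+y/3.878-.37,.024)*1000).round(1)[:2].tolist() for x,y in S])
for z in(.024,0):print("top",z,[(onz("top",350+x/4.848-.4,200+y/4.848-.4,z)*1000).round(1)[:2].tolist() for x,y in T])
E
python3 m2.py
```

```text
scene [[704.0, -110.7], [706.1, -265.2], [576.2, -264.5], [569.8, -112.4]]
top 0.024 [[704.0, -109.7], [708.4, -262.4], [570.8, -267.9], [568.1, -111.3]]
top 0 [[709.5, -112.0], [714.0, -267.7], [573.8, -273.3], [571.0, -113.6]]
```

```bash
python3 - <<'E'
from h import *
f=lambda x,y:(200+x*.3-.35,160+y*.3-.35)
for nm,p,z in(("cabFL",(430,150),0),("cabFR",(637,262),0),("drawFront R bot",(600,235),.03),("black cork",(400,160),.0),("knife tip",(275,140),.03),("knife tip2",(150,185),.05)):print(nm,(onz("scene",*f(*p),z)*1000).round())
# heights: two-view triangulation of cabinet top front-left and drawer front-right top corners
def tri(a,b):
    o1,d1=ray("top",*a);o2,d2=ray("scene",*b);A=np.c_[d1,-d2];s=np.linalg.lstsq(A,o2-o1,rcond=None)[0];return ((o1+s[0]*d1)*1000).round(),((o2+s[1]*d2)*1000).round()
print("cab top front L",tri((271,152),f(430,0)),"R",tri((366,160),f(652,118)))
print("drawer fr R top",tri((358,180),f(590,178)),"drawer fl",tri((317,178),f(515,125)))
g=lambda x,y:(170+x*.35-.3,170+y*.35-.3)
for nm,p,z in(("bin TL",(50,84),.06),("TR",(207,95),.06),("BR",(190,248),.06),("BL",(32,235),.06),("knife tip",(228,235),.02),("handle",(262,375),.01),("cork",(290,25),.02),("pliers tip",(68,310),.005)):print(nm,(onz("top",*g(*p),z)*1000).round())
E
```

```text
cabFL [805. 105.   0.]
cabFR [ 804. -102.    0.]
drawFront R bot [782. -79.  30.]
black cork [779. 116.   0.]
knife tip [706. 186.  30.]
knife tip2 [586. 207.  50.]
cab top front L (array([810., 113., 145.]), array([810., 113., 145.])) R (array([ 790., -112.,  159.]), array([ 787., -109.,  158.]))
drawer fr R top (array([752., -96., 121.]), array([744., -89., 118.])) drawer fl (array([759.,   2., 107.]), array([766.,  -5., 109.]))
bin TL [712. 328.  60.]
TR [705. 189.  60.]
BR [569. 198.  60.]
BL [578. 336.  60.]
knife tip [586. 171.  20.]
handle [463. 137.  10.]
cork [781. 121.  20.]
pliers tip [518. 314.   5.]
```

>>> servo_tool:
  targets:
    - [[100,-100,30,0,0,0.08,85],[200,-200,30,0,0,0.15,85],[300,-300,30,0,0,0.23,85],[339,-379,30,0,0,0.23,85],[339,-379,30,0,0,0.23,85],[339,-379,30,0,0,0.23,85],[339,-379,30,0,0,0.23,85],[339,-379,30,0,0,0.23,85],[339,-379,30,0,0,0.23,85],[339,-379,30,0,0,0.23,85]]

```text
time_s: 1.1
tool_pos: [0.5144, 0.2512, 0.2827]
eef_rot: [-0.083, -3.14, 0.001]
force: [0.5, 0.3, 0.3]
width: 0.0851
```

>>> servo_tool:
  targets:
    - [[0,0,0,0,0,0,85],[0,0,0,0,0.15,0,85],[0,0,0,0,0.3,0,85],[0,0,0,0,0.45,0,85],[0,0,0,0,0.6,0,85],[0,0,0,0,0.75,0,85],[0,0,-50,0,0.82,0,85],[0,0,-80,0,0.82,0,85],[0,0,-100,0,0.82,0,85],[0,0,-100,0,0.82,0,85]]

```text
time_s: 2.1
tool_pos: [0.512, 0.2524, 0.1791]
eef_rot: [-0.063, -2.313, 0.031]
force: [-0.7, -0.3, -0.1]
width: 0.085
```

>>> servo_tool:
  targets:
    - [[0,0,40,0,-0.15,0,85],[0,0,60,0,-0.3,0,85],[0,0,60,0,-0.45,0,85],[0,0,60,0,-0.6,0,85],[0,0,60,0,-0.75,0,85],[40,-70,40,0,-0.82,0,85],[60,-100,20,0,-0.82,0,85],[80,-140,0,0,-0.82,0,85],[80,-180,-20,0,-0.82,0,85],[83,-214,-40,0,-0.82,0,85]]

```text
time_s: 3.1
tool_pos: [0.5978, 0.0424, 0.147]
eef_rot: [0.083, 3.136, 0.001]
force: [-0.1, 0.0, 0.4]
width: 0.0854
```

>>> servo_tool:
  targets:
    - [[0,0,0,0,0,0,85],[0,0,0,0,0,0,85]]

```text
time_s: 3.3
tool_pos: [0.5963, 0.0421, 0.1462]
eef_rot: [0.089, 3.14, -0.0]
force: [-0.3, 1.8, 1.1]
width: 0.0849
```

```bash
python3 - <<'E'
from h import *
s=bot.state();print(s["tool_pos"],s["eef_rot"])
im=snap("scene","s1")
for q,r in billets("scene",im,.044,215):
    if 350<q[0]<760 and -60<q[1]<150: print(q.round(1),np.round(r[1],1),round(r[2],1))
E
```

```text
[0.59632094 0.0420636  0.14621845] [ 8.89718107e-02  3.14004825e+00 -1.71141373e-04]
[526.9  39.5] [48.3 27.8] 86.3
[561.6  37.8] [48.4 28. ] 87.0
[594.1  37.9] [48.7 28. ] 85.5
[629.1  35.2] [47.8 27.7] 85.8
[662.5  30.9] [48.3 28.2] 85.6
[579.3   3.3] [ 61.8 249.6] 86.2
[696.2  30.3] [48.2 27.9] 87.6
[730.1  28.5] [48.2 28.3] 85.8
```

View pics/s1.png

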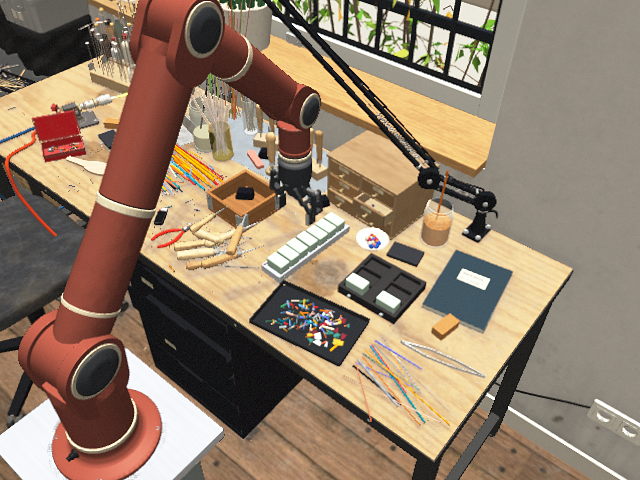

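>>> servo_tool:
  targets:
    - [[-1,-4,-20,0,0,0,85],[-1,-4,-40,0,0,0,85],[-1,-4,-60,0,0,0,85],[-1,-4,-75,0,0,0,75],[-1,-4,-80,0,0,0,75],[-1,-4,-80,0,0,0,75],[-1,-4,-80,0,0,0,75]]

```text
time_s: 4.05
tool_pos: [0.596, 0.0408, 0.0668]
eef_rot: [0.08, 3.138, 0.001]
force: [-0.3, 0.5, 0.9]
width: 0.0748
```

>>> servo_tool:
  targets:
    - [[-1,-3,-9,0,0,0,75],[-1,-3,-18,0,0,0,75],[-1,-3,-18,0,0,0,75]]

```text
time_s: 4.35
tool_pos: [0.593, 0.0363, 0.0461]
eef_rot: [-0.083, -3.138, 0.001]
force: [1.0, -1.1, -0.1]
width: 0.0748
```

>>> servo_tool:
  targets:
    - [[0,0,0,0,0,0,40],[0,0,0,0,0,0,40],[0,0,0,0,0,0,40],[0,0,0,0,0,0,40]]
  newtons: 50

```text
time_s: 4.75
tool_pos: [0.5945, 0.0367, 0.0479]
eef_rot: [0.083, 3.14, 0.0]
force: [0.9, -0.6, 1.8]
width: 0.0489
```

>>> servo_tool:
  targets:
    - [[0,0,0,0,0,0,40],[0,0,0,0,0,0,40]]

```text
time_s: 4.95
tool_pos: [0.5945, 0.0367, 0.0479]
eef_rot: [0.083, 3.14, 0.0]
force: [1.3, 0.6, 2.5]
width: 0.049
```

>>> servo_tool:
  targets:
    - [[0,0,15,0,0,0,40],[0,0,35,0,0,0,40],[0,0,50,0,0,0,40],[5,-20,55,0,0,0.01,40],[12,-50,55,0,0,0.03,40],[20,-80,55,0,0,0.05,40],[28,-110,55,0,0,0.069,40],[35,-140,55,0,0,0.069,40],[40,-165,50,0,0,0.069,40],[43.5,-183,40,0,0,0.069,40]]

```text
time_s: 5.95
tool_pos: [0.638, -0.1496, 0.0886]
eef_rot: [-0.021, 3.14, -0.003]
force: [-0.2, 0.1, -0.4]
width: 0.0489
```

>>> servo_tool:
  targets:
    - [[0,0,-15,0,0,0,40],[0,0,-24,0,0,0,40],[0,0,-24,0,0,0,40],[0,0,-24,0,0,0,40],[0,0,-24,0,0,0,40]]

```text
time_s: 6.45
tool_pos: [0.6381, -0.1448, 0.064]
eef_rot: [-0.029, 3.141, 0.001]
force: [-0.3, -0.3, -0.9]
width: 0.0488
```

```bash
python3 - <<'E'
from h import *
a=snap("scene","s2")[240:330,320:440];b=snap("top","t2")[195:275,345:435]
o=np.zeros((430,800,3),np.uint8);b=cv2.resize(b,None,fx=4,fy=4,interpolation=2);a=cv2.resize(a,None,fx=3.6,fy=3.6,interpolation=2)
o[:320,:360]=b;o[:a.shape[0],365:365+a.shape[1]]=a;cv2.imwrite("pics/c4.png",o)
E
```

```text
(no output)
```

View pics/c4.png

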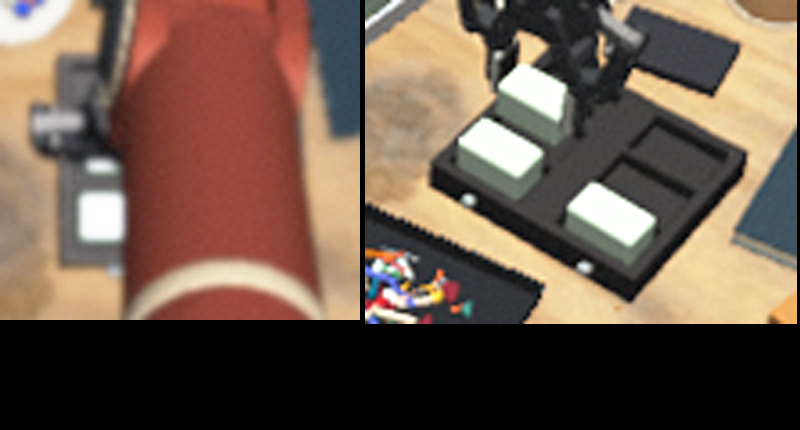

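>>> servo_tool:
  targets:
    - [[0,-1.5,-5,0,0,0,40],[0,-1.5,-10,0,0,0,40],[0,-1.5,-15,0,0,0,40],[0,-1.5,-19,0,0,0,40],[0,-1.5,-19,0,0,0,40],[0,-1.5,-19,0,0,0,40]]

```text
time_s: 7.15
tool_pos: [0.6374, -0.1479, 0.0441]
eef_rot: [0.025, -3.141, -0.0]
force: [0.2, 0.0, -0.6]
width: 0.0489
```

>>> servo_tool:
  targets:
    - [[0,0,0,0,0,0,62],[0,0,0,0,0,0,62],[0,0,0,0,0,0,62],[0,0,20,0,0,0,62],[0,0,40,0,0,0,62],[0,10,60,0,0,0,80],[-3,60,60,0,0,-0.03,80],[-6,110,60,0,0,-0.069,80],[-8.5,155,60,0,0,-0.069,80],[-8.5,182,60,0,0,-0.069,80]]

```text
time_s: 8.15
tool_pos: [0.6285, 0.0404, 0.1048]
eef_rot: [-0.074, -3.141, -0.006]
force: [0.6, 0.9, -0.5]
width: 0.0796
```

>>> servo_tool:
  targets:
    - [[0,0,0,0,0,0,80],[0,0,0,0,0,0,80],[0,0,0,0,0,0,80]]

```text
time_s: 8.45
tool_pos: [0.6292, 0.0316, 0.1045]
eef_rot: [0.087, 3.14, -0.003]
force: [-0.5, -0.5, -0.1]
width: 0.0802
```

```bash
cat > look.py <<'E'
import sys
from h import *
im=snap("scene",sys.argv[1]); s=bot.state();print(s["time_s"],np.round(s["tool_pos"]*1000,1),s["width"])
for q,r in billets("scene",im,.044,215):
    if 350<q[0]<800 and -60<q[1]<200: print("tray",q.round(1),np.round(r[1],1),round(r[2],1))
for q,r in billets("scene",im,.040,215):
    if 350<q[0]<720 and -280<q[1]<-110: print("mould",q.round(1),np.round(r[1],1),round(r[2],1))
E
python3 look.py s3
```

```text
8.5 [629.3  31.3 104.5] 0.08029270622165485
tray [526.9  39.5] [48.3 27.8] 86.3
tray [629.1  35.2] [47.8 27.7] 85.8
tray [660.6  31.7] [48.2 27.6] 85.1
tray [574.7  20.3] [ 69.4 249.5] 86.3
tray [730.9  18.7] [34.8 28.7] 87.3
mould [ 597.4 -231.9] [27.7 46.6] 0.1
mould [ 597.9 -144.8] [28.  47.2] 0.7
mould [ 637.5 -148.9] [28.1 47.9] 0.6
```

>>> servo_tool:
  targets:
    - [[0,2,-20,0,0,0,75],[0,2,-40,0,0,0,75],[0,2,-50,0,0,0,75],[0,2,-56.5,0,0,0,75],[0,2,-56.5,0,0,0,75],[0,2,-56.5,0,0,0,40],[0,2,-56.5,0,0,0,40],[0,2,-56.5,0,0,0,40],[0,2,-56.5,0,0,0,40],[0,2,-56.5,0,0,0,40]]

```text
time_s: 9.5
tool_pos: [0.6302, 0.0361, 0.0493]
eef_rot: [0.083, 3.138, 0.0]
force: [-0.9, -0.7, 6.2]
width: 0.0489
```

>>> servo_tool:
  targets:
    - [[0,0,0,0,0,0,40]]

```text
time_s: 9.6
tool_pos: [0.6302, 0.0362, 0.0493]
eef_rot: [0.083, 3.138, 0.0]
force: [0.2, -0.5, 6.2]
width: 0.0491
```

>>> servo_tool:
  targets:
    - [[0,0,15,0,0,0,40],[0,0,35,0,0,0,40],[0,0,50,0,0,0,40],[0,-25,55,0,0,0.01,40],[2,-60,55,0,0,0.03,40],[4,-100,55,0,0,0.05,40],[5,-140,55,0,0,0.069,40],[7,-180,55,0,0,0.069,40],[8,-220,50,0,0,0.069,40],[9,-250,40,0,0,0.069,40]]

```text
time_s: 10.6
tool_pos: [0.638, -0.2181, 0.0893]
eef_rot: [-0.021, 3.14, -0.005]
force: [-0.2, 0.8, -1.4]
width: 0.0488
```

>>> servo_tool:
  targets:
    - [[0,-16.5,-5,0,0,0,40],[0,-16.5,-20,0,0,0,40],[0,-16.5,-25,0,0,0,40],[0,-16.5,-25,0,0,0,40],[0,-16.5,-25,0,0,0,40]]

```text
time_s: 11.1
tool_pos: [0.6388, -0.2273, 0.063]
eef_rot: [-0.031, 3.141, 0.003]
force: [0.8, 0.2, 0.3]
width: 0.049
```

>>> servo_tool:
  targets:
    - [[0.5,-2,-5,0,0,0,40],[0.5,-2,-10,0,0,0,40],[0.5,-2,-15,0,0,0,40],[0.5,-2,-18,0,0,0,40],[0.5,-2,-18,0,0,0,40],[0.5,-2,-18,0,0,0,40]]

```text
time_s: 11.7
tool_pos: [0.6393, -0.2317, 0.0453]
eef_rot: [-0.026, 3.14, 0.001]
force: [1.1, 1.8, 2.4]
width: 0.0492
```

>>> servo_tool:
  targets:
    - [[0,0,0,0,0,0,62],[0,0,0,0,0,0,62],[0,0,0,0,0,0,62],[0,0,20,0,0,0,62],[0,0,45,0,0,0,62],[2,30,58,0,0,0,80],[8,75,58,0,0,-0.03,80],[12,120,58,0,0,-0.069,80],[16,165,58,0,0,-0.069,80],[20,210,58,0,0,-0.069,80]]

```text
time_s: 12.7
tool_pos: [0.6585, -0.0211, 0.1031]
eef_rot: [0.084, 3.14, -0.001]
force: [0.4, 0.4, 0.2]
width: 0.0801
```

>>> servo_tool:
  targets:
    - [[2.5,35,0,0,0,0,80],[2.5,52,0,0,0,0,80],[2.5,52,0,0,0,0,80],[2.5,52,0,0,0,0,80],[2.5,52,0,0,0,0,80]]

```text
time_s: 13.2
tool_pos: [0.6611, 0.025, 0.1029]
eef_rot: [-0.091, -3.14, 0.005]
force: [0.5, -0.9, -0.5]
width: 0.08
```

```bash
python3 look.py s4
```

```text
13.25 [661.1  25.4 102.9] 0.08026394227704221
tray [527.   39.5] [48.3 27.4] 86.3
tray [662.6  31. ] [48.6 28. ] 87.0
tray [585.4  21.4] [ 69.4 247.7] 86.3
tray [694.2  33.6] [48.3 27.5] 86.9
mould [ 597.5 -231.9] [46.6 27.9] 89.9
mould [ 638.4 -232. ] [47.4 27.8] 89.9
mould [ 597.9 -144.9] [47.2 27.7] 89.8
mould [ 637.5 -149.1] [27.8 47.8] 0.9
```

>>> servo_tool:
  targets:
    - [[1,5,-20,0,0,0,75],[1,5,-40,0,0,0,75],[1,5,-48,0,0,0,75],[1,5,-54,0,0,0,75],[1,5,-54,0,0,0,75],[1,5,-54,0,0,0,40],[1,5,-54,0,0,0,40],[1,5,-54,0,0,0,40],[1,5,-54,0,0,0,40],[1,5,-54,0,0,0,40]]

```text
time_s: 14.25
tool_pos: [0.6632, 0.0344, 0.0504]
eef_rot: [0.083, 3.138, -0.0]
force: [-0.5, -0.8, 6.0]
width: 0.0487
```

>>> servo_tool:
  targets:
    - [[0,0,0,0,0,0,40]]

```text
time_s: 14.35
tool_pos: [0.6632, 0.0344, 0.0504]
eef_rot: [0.083, 3.138, -0.0]
force: [-1.2, -0.8, 5.4]
width: 0.0484
```

>>> servo_tool:
  targets:
    - [[0,0,15,0,0,0,40],[0,0,35,0,0,0,40],[0,0,50,0,0,0,40],[2,-20,55,0,0,0.01,40],[5,-50,55,0,0,0.03,40],[8,-80,55,0,0,0.05,40],[11,-110,55,0,0,0.069,40],[14,-140,55,0,0,0.069,40],[16,-165,50,0,0,0.069,40],[17,-180,40,0,0,0.069,40]]

```text
time_s: 15.35
tool_pos: [0.6794, -0.1491, 0.09]
eef_rot: [-0.02, 3.14, -0.004]
force: [-0.8, -0.0, -0.3]
width: 0.0488
```

>>> servo_tool:
  targets:
    - [[0,0,-15,0,0,0,40],[0,0,-26,0,0,0,40],[0,0,-26,0,0,0,40],[0,0,-26,0,0,0,40],[0,0,-26,0,0,0,40],[0,0,-26,0,0,0,40]]

```text
time_s: 15.95
tool_pos: [0.6797, -0.1447, 0.0638]
eef_rot: [-0.027, 3.14, -0.0]
force: [-0.6, -0.4, -0.4]
width: 0.0489
```

>>> servo_tool:
  targets:
    - [[0,-1,-5,0,0,0,40],[0,-1,-10,0,0,0,40],[0,-1,-15,0,0,0,40],[0,-1,-18,0,0,0,40],[0,-1,-18,0,0,0,40],[0,-1,-18,0,0,0,40]]

```text
time_s: 16.55
tool_pos: [0.6788, -0.1465, 0.0464]
eef_rot: [0.025, -3.141, 0.0]
force: [-4.1, 1.3, 6.7]
width: 0.0489
```

>>> servo_tool:
  targets:
    - [[0,0,0,0,0,0,62],[0,0,0,0,0,0,62],[0,0,0,0,0,0,62],[0,0,20,0,0,0,62],[0,0,45,0,0,0,62],[2,20,58,0,0,0,80],[6,65,58,0,0,-0.03,80],[10,110,58,0,0,-0.069,80],[14,150,58,0,0,-0.069,80],[16.5,178,58,0,0,-0.069,80]]

```text
time_s: 17.55
tool_pos: [0.6951, 0.0393, 0.1027]
eef_rot: [-0.074, -3.14, -0.007]
force: [-0.3, 0.8, 1.4]
width: 0.0803
```

>>> servo_tool:
  targets:
    - [[0,0,0,0,0,0,80],[0,0,0,0,0,0,80],[0,0,0,0,0,0,80]]

```text
time_s: 17.85
tool_pos: [0.6954, 0.0301, 0.1027]
eef_rot: [-0.085, -3.14, 0.003]
force: [0.4, 0.1, -1.3]
width: 0.0802
```

```bash
python3 look.py s5
```

```text
17.9 [695.4  29.4 102.8] 0.08008742947611826
tray [527.1  39.6] [48.3 27.4] 86.3
tray [597.8  20.2] [ 68.9 247.9] 85.9
tray [695.8  30.4] [48.1 27.4] 87.6
tray [728.7  29.9] [48.  27.5] 87.0
mould [ 597.5 -231.9] [27.7 46.6] 0.1
mould [ 638.4 -232.5] [47.2 27.3] 89.1
mould [ 597.9 -144.9] [47.2 27.7] 89.8
mould [ 637.7 -149.1] [27.5 47.8] 0.6
mould [ 678.4 -147.2] [27.3 45.2] 2.0
```

>>> servo_tool:
  targets:
    - [[0,1.5,-20,0,0,0,75],[0,1.5,-40,0,0,0,75],[0,1.5,-48,0,0,0,75],[0,1.5,-54,0,0,0,75],[0,1.5,-54,0,0,0,75],[0,1.5,-54,0,0,0,40],[0,1.5,-54,0,0,0,40],[0,1.5,-54,0,0,0,40],[0,1.5,-54,0,0,0,40],[0,1.5,-54,0,0,0,40]]

```text
time_s: 18.9
tool_pos: [0.6967, 0.033, 0.0505]
eef_rot: [0.083, 3.138, -0.0]
force: [-1.2, -0.1, 5.0]
width: 0.0486
```

>>> servo_tool:
  targets:
    - [[0,0,0,0,0,0,40]]

```text
time_s: 19.0
tool_pos: [0.6967, 0.0331, 0.0505]
eef_rot: [0.083, 3.138, 0.0]
force: [0.4, -0.6, 6.0]
width: 0.0485
```

>>> servo_tool:
  targets:
    - [[0,0,15,0,0,0,40],[-3,0,35,0,0,0,40],[-8,0,50,0,0,0,40],[-15,-25,55,0,0,0.01,40],[-15,-60,55,0,0,0.03,40],[-15,-100,55,0,0,0.05,40],[-15,-140,55,0,0,0.069,40],[-15,-180,55,0,0,0.069,40],[-15,-220,50,0,0,0.069,40],[-15,-250,40,0,0,0.069,40]]

```text
time_s: 20.0
tool_pos: [0.6806, -0.2212, 0.0915]
eef_rot: [-0.021, 3.139, -0.005]
force: [0.0, -0.8, -0.5]
width: 0.0487
```

>>> servo_tool:
  targets:
    - [[0,-13,-5,0,0,0,40],[0,-13,-20,0,0,0,40],[0,-13,-26,0,0,0,40],[0,-13,-26,0,0,0,40],[0,-13,-26,0,0,0,40],[0,-13,-26,0,0,0,40]]

```text
time_s: 20.6
tool_pos: [0.6815, -0.2282, 0.0637]
eef_rot: [-0.029, 3.14, 0.001]
force: [1.1, -0.4, -0.9]
width: 0.0485
```

>>> servo_tool:
  targets:
    - [[-0.5,-1,-5,0,0,0,40],[-0.5,-1,-10,0,0,0,40],[-0.5,-1,-15,0,0,0,40],[-0.5,-1,-18,0,0,0,40],[-0.5,-1,-18,0,0,0,40],[-0.5,-1,-18,0,0,0,40]]

```text
time_s: 21.2
tool_pos: [0.6801, -0.2309, 0.0465]
eef_rot: [0.025, -3.141, 0.0]
force: [-2.9, 0.6, 7.2]
width: 0.0488
```

>>> servo_tool:
  targets:
    - [[0,0,0,0,0,0,62],[0,0,0,0,0,0,62],[0,0,0,0,0,0,62],[0,0,20,0,0,0,62],[0,0,50,0,0,0,62],[-20,10,90,0,0,0,84],[-50,30,110,0,0,-0.03,84],[-60,50,110,0,0,-0.069,84],[-60,50,110,0,0,-0.069,84],[-60,50,110,0,0,-0.069,84]]

```text
time_s: 22.2
tool_pos: [0.6203, -0.1808, 0.1549]
eef_rot: [0.081, 3.14, -0.001]
force: [0.3, -0.7, -0.4]
width: 0.0842
```

```bash
python3 look.py s6; python3 - <<'E'
from h import *
b=snap("top","t6")[165:320,160:440]; a=cv2.imread("pics/s6.png")[180:330,230:440]
o=np.zeros((600,800,3),np.uint8);b=cv2.resize(b,None,fx=2.0,fy=2.0,interpolation=2);a=cv2.resize(a,None,fx=1.9,fy=1.9,interpolation=2)
o[:310,:560]=b;o[312:312+a.shape[0],:a.shape[1]]=a;cv2.imwrite("pics/c6.png",o)
E
```

```text
22.25 [ 620.4 -181.8  154.5] 0.08406833174461126
tray [527.   39.5] [48.2 27.1] 87.6
tray [611.5  19.6] [ 68.2 247.8] 86.0
tray [730.4  28.9] [47.8 28. ] 85.8
mould [ 597.5 -231.9] [46.6 27. ] 89.9
mould [ 638.4 -232.7] [47.1 27.4] 89.1
mould [ 598. -145.] [27.2 45.7] 1.3
mould [ 679.9 -231.3] [27.1 46.5] 0.7
mould [ 637.6 -149. ] [27.1 47.8] 0.9
mould [ 678.5 -147.3] [27.1 45.2] 1.0
```

View pics/c6.png

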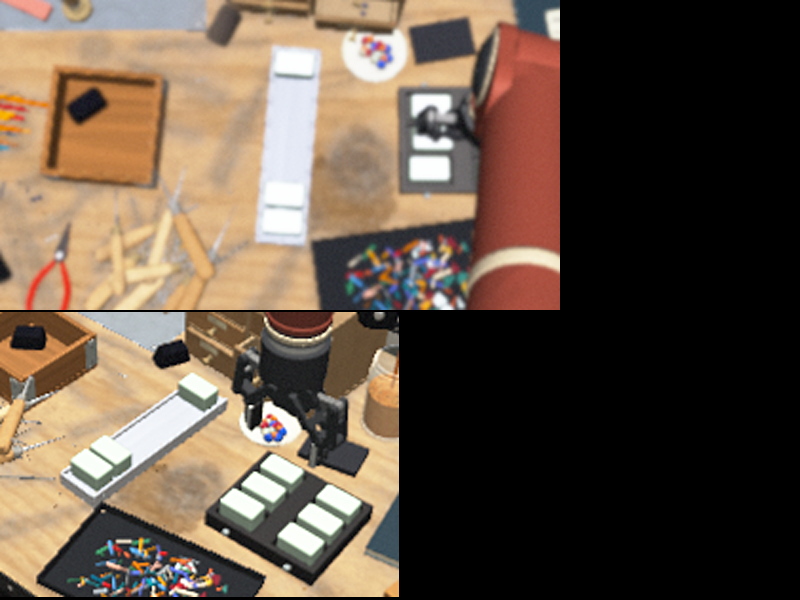

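```bash
python3 - <<'E'
from h import *
f=lambda x,y:(200+x*.3-.35,160+y*.3-.35)
g=lambda x,y:(170+x*.35-.3,170+y*.35-.3)
def tri(a,b):
    o1,d1=ray("top",*a);o2,d2=ray("scene",*b);s=np.linalg.lstsq(np.c_[d1,-d2],o2-o1,rcond=None)[0];return ((o1+s[0]*d1)*1000).round(),((o2+s[1]*d2)*1000).round()
print("handle upper",tri(g(222,284),f(138,218)),"lower",tri(g(268,378),f(98,310)))
im=cv2.imread("pics/t6.png").astype(float)
sat=im.max(2)-im.min(2)
m=((sat<35)&(im.min(2)>150)).astype(np.uint8);c,_=cv2.findContours(m,0,1)
k=max([k for k in c if cv2.pointPolygonTest(k,(306,230),False)>=0],key=cv2.contourArea)
for z in(0,.022):
    P=np.array([onz("top",*p,z)[:2]*1000 for p in k[:,0]],np.float32);print(z,cv2.minAreaRect(P))
n="scene";im=cv2.imread("pics/s6.png").astype(float);sat=im.max(2)-im.min(2)
m=((sat<35)&(im.min(2)>120)).astype(np.uint8);c,_=cv2.findContours(m,0,1)
for k in c:
    if cv2.contourArea(k)>1500:
        P=np.array([onz(n,*p,.022)[:2]*1000 for p in k[:,0]],np.float32);r=cv2.minAreaRect(P)
        if abs(r[0][1])<80: print(r)
E
```

```text
handle upper (array([537., 167.,  73.]), array([536., 168.,  73.])) lower (array([458., 127.,  63.]), array([456., 129.,  63.]))
0 ((631.3900146484375, 33.1000862121582), (67.53459167480469, 263.0849914550781), 86.49146270751953)
0.022 ((627.6668701171875, 32.69664764404297), (66.35193634033203, 258.4778137207031), 86.49146270751953)
((-105.87532806396484, 75.31201171875), (181.4985809326172, 106.21621704101562), 62.711341857910156)
((52.07627868652344, -14.995834350585938), (314.615234375, 180.3260498046875), 89.91124725341797)
```

>>> servo_tool:
  targets:
    - [[1,30,0,0,0,0,85],[1,70,0,0,0,0,85],[1,115,0,0,0,0,85],[1,160,-10,0,0,0,85],[1,195,-30,0,0,0,85],[1,216,-50,0,0,0,85],[1,216,-60,0,0,0,85],[1,216,-60,0,0,0,85],[1,216,-60,0,0,0,85]]

```text
time_s: 23.2
tool_pos: [0.6219, 0.0315, 0.095]
eef_rot: [0.089, 3.14, -0.004]
force: [0.1, 0.4, 0.4]
width: 0.0851
```

>>> servo_tool:
  targets:
    - [[0,0,0,0,0,0,85],[0,0,0,0,0,0,85],[0,0,0,0,0,0,85]]

```text
time_s: 23.5
tool_pos: [0.6216, 0.0342, 0.0958]
eef_rot: [0.085, 3.139, -0.0]
force: [-0.5, -0.0, 0.1]
width: 0.0847
```

```bash
python3 look.py s7
```

```text
23.55 [621.5  34.5  95.6] 0.08506328505761035
tray [527.   39.5] [48.3 27.4] 86.3
tray [604.7  18.5] [ 68.9 247.9] 85.8
tray [731.9  22.3] [46.2 27.5] 85.8
mould [ 597.5 -231.9] [46.6 27.9] 89.9
mould [ 638.6 -232.3] [47.4 27.7] 89.1
mould [ 597.9 -144.9] [47.2 27.7] 89.8
mould [ 680.  -231.2] [27.4 46.6] 0.7
mould [ 637.8 -149.2] [27.8 47.8] 0.9
mould [ 678.4 -147.4] [27.6 45.3] 0.7
```

>>> servo_tool:
  targets:
    - [[0,0,-25,0,0,0,85],[0,0,-50,0,0,0,85],[0,0,-65,0,0,0,85],[0,0,-73,0,0,0,85],[0,0,-73,0,0,0,85],[0,0,-73,0,0,0,85]]

```text
time_s: 24.15
tool_pos: [0.6218, 0.0352, 0.0227]
eef_rot: [0.083, 3.139, 0.0]
force: [-0.1, -1.1, 0.9]
width: 0.0851
```

>>> servo_tool:
  targets:
    - [[0,0,0,0,0,0,50],[0,0,0,0,0,0,50],[0,0,0,0,0,0,50],[0,0,0,0,0,0,50],[0,0,0,0,0,0,50],[0,0,0,0,0,0,50]]
  newtons: 110

```text
time_s: 24.75
tool_pos: [0.622, 0.0353, 0.024]
eef_rot: [0.083, 3.138, 0.001]
force: [-1.2, 0.4, 6.7]
width: 0.0594
```

>>> servo_tool:
  targets:
    - [[0,0,5,0,0,0,50],[0,0,12,0,0,0,50],[0,0,20,0,0,0,50],[-5,1,25,0,0,0,50],[-15,3,28,0,0,0,50],[-30,6,32,0,0,0,50],[-45,9,38,0,0,0,50],[-60,12,46,0,0,0,50],[-75,14,56,0,0,0,50],[-88,15,68,0,0,0,50]]

```text
time_s: 25.75
tool_pos: [0.5306, 0.0506, 0.09]
eef_rot: [-0.081, -3.138, 0.0]
force: [-0.8, -0.1, -5.1]
width: 0.0595
```

>>> servo_tool:
  targets:
    - [[-10,0,14,0,0,0,50],[-20,2,30,0,0,0,50],[-30,8,46,0,0,0,50],[-36,18,60,0,0,0,50],[-40,30,70,0,0,0,50],[-44,45,74,0,0,0,50],[-48,62,76,0,0,0,50],[-50,80,76,0,0,0,50],[-50,98,76,0,0,0,50],[-50,116,76,0,0,0,50]]

```text
time_s: 26.75
tool_pos: [0.4825, 0.168, 0.166]
eef_rot: [-0.081, -3.14, -0.001]
force: [0.2, -0.2, -4.8]
width: 0.0596
```

>>> servo_tool:
  targets:
    - [[0,17,0,0,0,0,50],[0,34,0,0,0,0,50],[0,50,0,0,0,0,50],[0,64,0,0,0,0,50],[0,75,0,0,0,0,50],[0,82,0,0,0,0,50],[0,86,0,0,0,0,50],[0,86,0,0,0,0,50],[0,86,0,0,0,0,50]]

```text
time_s: 27.65
tool_pos: [0.4832, 0.2512, 0.1659]
eef_rot: [-0.085, -3.14, 0.002]
force: [-0.0, -0.6, -4.5]
width: 0.0596
```

```bash
python3 - <<'E'
from h import *
s=bot.state();print(s["tool_pos"],s["eef_rot"],s["width"])
b=snap("top","t8")[165:320,130:350]; a=snap("scene","s8")[120:300,100:360]
o=np.zeros((600,800,3),np.uint8);b=cv2.resize(b,None,fx=1.8,fy=1.8,interpolation=2);a=cv2.resize(a,None,fx=1.7,fy=1.7,interpolation=2)
o[:b.shape[0],:b.shape[1]]=b;o[290:290+a.shape[0],:a.shape[1]]=a;cv2.imwrite("pics/c8.png",o[:,:450])
E
```

```text
[0.48321016 0.25118194 0.16593168] [-8.46125463e-02 -3.14023638e+00  1.58904620e-03] 0.05958267854839405
```

View pics/c8.png

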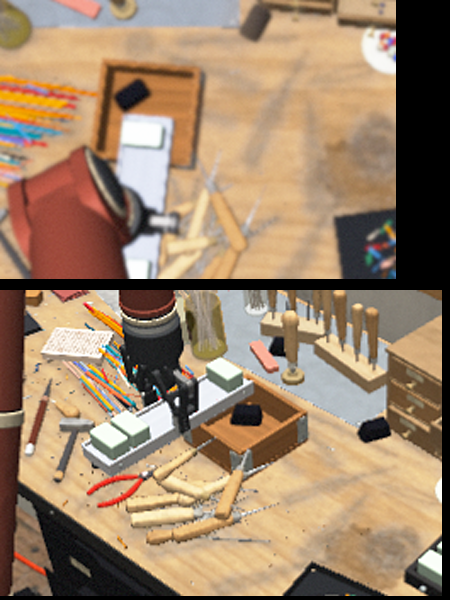

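>>> servo_tool:
  targets:
    - [[1,-4,-2,0,0.08,0,50],[3,-8,-2,0,0.15,0,50],[7,-8,-3,0,0.22,0,50],[11,-8,-3,0,0.3,0,50],[18,-8,-1,0,0.4,0,50],[26,-8,2,0,0.5,0,50],[34,-8,6,0,0.6,0,50],[44,-8,11,0,0.7,0,50],[52,-8,16,0,0.78,0,50],[60,-8,20,0,0.85,0,50]]

```text
time_s: 28.75
tool_pos: [0.5448, 0.243, 0.1853]
eef_rot: [-0.063, -2.291, 0.027]
force: [0.0, 0.8, -3.7]
width: 0.0595
```

>>> servo_tool:
  targets:
    - [[0,0,0,0,0,0,50],[0,0,0,0,0,0,50],[0,0,0,0,0,0,50],[0,0,0,0,0,0,50],[0,0,0,0,0,0,50],[0,0,0,0,0,0,50],[0,0,0,0,0,0,50],[0,0,0,0,0,0,50],[0,0,0,0,0,0,50],[0,0,0,0,0,0,50]]

```text
time_s: 29.75
tool_pos: [0.543, 0.2441, 0.1861]
eef_rot: [-0.06, -2.291, 0.028]
force: [-0.8, -0.5, -0.9]
width: 0.0599
```

```bash
python3 - <<'E'
from h import *
s=bot.state();print(s["tool_pos"],s["eef_rot"],s["width"])
b=snap("top","t9")[165:320,130:350]; a=snap("scene","s9")[120:300,100:360]
o=np.zeros((600,800,3),np.uint8);b=cv2.resize(b,None,fx=1.8,fy=1.8,interpolation=2);a=cv2.resize(a,None,fx=1.7,fy=1.7,interpolation=2)
o[:b.shape[0],:b.shape[1]]=b;o[290:290+a.shape[0],:a.shape[1]]=a;cv2.imwrite("pics/c9.png",o[:,:450])
E
```

```text
[0.54301228 0.24411135 0.18609188] [-0.06035192 -2.29056669  0.02751847] 0.05991867572261385
```

View pics/c9.png

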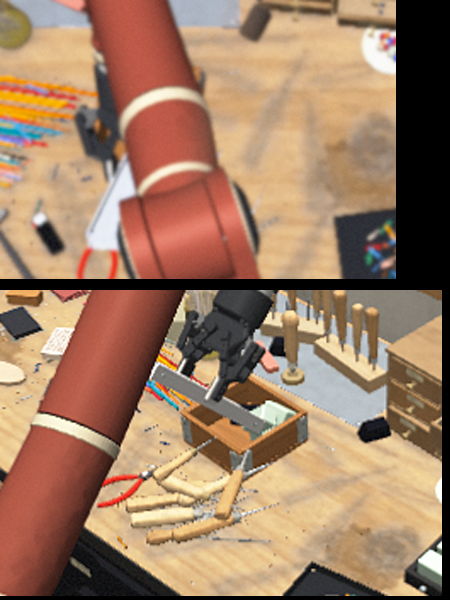

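>>> servo_tool:
  targets:
    - [[0,0,6,0,0,0,50],[0,0,14,0,0,0,50],[0,0,22,0,0,0,50],[0,0,30,0,0,0,50],[0,0,38,0,0,0,50],[0,0,45,0,0,0,50],[0,0,45,0,0,0,50],[0,0,45,0,0,0,50],[0,0,45,0,0,0,50]]

```text
time_s: 30.75
tool_pos: [0.5429, 0.244, 0.2306]
eef_rot: [-0.061, -2.29, 0.028]
force: [-0.1, -0.0, -2.6]
width: 0.0594
```

```bash
python3 - <<'E'
from h import *
a=snap("scene","s10")[150:280,150:330]
cv2.imwrite("pics/c10.png",cv2.resize(a,None,fx=3,fy=3,interpolation=2))
E
```

```text
(no output)
```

View pics/c10.png

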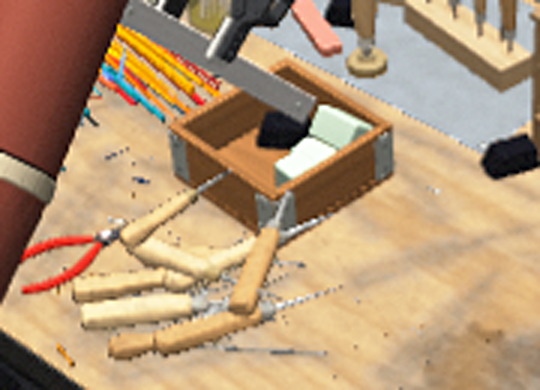

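>>> servo_tool:
  targets:
    - [[-6,0,5,0,-0.1,0,50],[-12,0,5,0,-0.2,0,50],[-20,0,5,0,-0.3,0,50],[-28,0,0,0,-0.4,0,50],[-36,0,0,0,-0.5,0,50],[-44,0,0,0,-0.6,0,50],[-50,0,-10,0,-0.7,0,50],[-56,0,-20,0,-0.78,0,50],[-60,0,-30,0,-0.85,0,50],[-60,0,-35,0,-0.85,0,50]]

```text
time_s: 31.8
tool_pos: [0.4791, 0.2444, 0.1954]
eef_rot: [-0.078, -3.135, 0.003]
force: [0.2, 0.1, -1.8]
width: 0.0591
```

>>> servo_tool:
  targets:
    - [[0,-20,0,0,0,0,50],[0,-45,0,0,0,0,50],[0,-75,0,0,0,0,50],[0,-105,0,0,0,0,50],[0,-135,0,0,0,0,50],[0,-160,-5,0,0,0,50],[0,-180,-15,0,0,0,50],[10,-195,-30,0,0,0,50],[20,-203,-40,0,0,0,50],[30,-207,-50,0,0,0,50]]

```text
time_s: 32.8
tool_pos: [0.5145, 0.0361, 0.1453]
eef_rot: [-0.086, -3.14, 0.0]
force: [-0.7, 0.4, -1.3]
width: 0.0595
```

```bash
python3 - <<'E'
from h import *
s=bot.state();print(s["time_s"],s["tool_pos"],s["eef_rot"],s["width"],s["force"])
print(onz("scene",258,267,0)*1000, onz("scene",263,246,0)*1000, onz("top",283,284,0)*1000)
t=snap("top","t11")[170:300,180:330]; t=cv2.resize(t,None,fx=4,fy=4,interpolation=2); cv2.imwrite("pics/c11.png",t)
E
```

```text
32.8 [0.51448431 0.03607283 0.14528448] [-8.60281319e-02 -3.13985519e+00  4.21479362e-05] 0.059523931013752626 [-0.70274489  0.35926763 -1.34826431]
[507.39217594  88.76819604   0.        ] [569.52159756 130.25512968   0.        ] [507.4846383   84.09666378   0.        ]
```

View pics/c11.png

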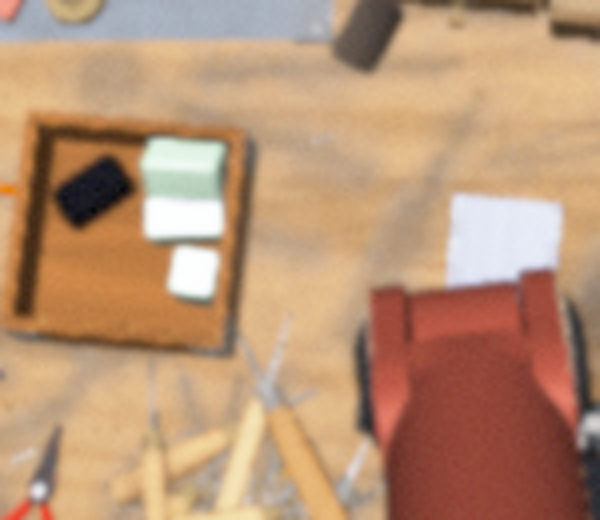

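>>> servo_tool:
  targets:
    - [[15,-1,-10,0,0,0,50],[35,-1,-25,0,0,0,50],[55,-1,-42,0,0,0,50],[72,-1,-60,0,0,0,50],[84,-1,-75,0,0,0,50],[91,-1,-88,0,0,0,50],[91,-1,-98,0,0,0,50],[91,-1,-105,0,0,0,50],[91,-1,-105,0,0,0,50],[91,-1,-105,0,0,0,50]]

```text
time_s: 33.85
tool_pos: [0.6038, 0.0362, 0.0414]
eef_rot: [-0.083, -3.14, -0.0]
force: [-0.2, 0.3, -1.9]
width: 0.0596
```

>>> servo_tool:
  targets:
    - [[0,0,-4,0,0,0,50],[0,0,-8,0,0,0,50],[0,0,-12,0,0,0,50],[0,0,-12,0,0,0,50],[0,0,-12,0,0,0,50]]

```text
time_s: 34.35
tool_pos: [0.604, 0.0361, 0.0288]
eef_rot: [-0.083, -3.14, 0.0]
force: [-1.1, 0.2, -2.1]
width: 0.0593
```

>>> servo_tool:
  targets:
    - [[0,0,-2,0,0,0,50],[0,0,-4,0,0,0,50],[0,0,-5,0,0,0,50],[0,0,-5,0,0,0,50]]

```text
time_s: 34.75
tool_pos: [0.6041, 0.0361, 0.0241]
eef_rot: [-0.083, -3.14, 0.0]
force: [-1.0, 0.1, -2.0]
width: 0.0595
```

>>> servo_tool:
  targets:
    - [[0,0,-1,0,0,0,50],[0,0,-1.5,0,0,0,50],[0,0,-1.5,0,0,0,50]]

```text
time_s: 35.05
tool_pos: [0.6041, 0.0361, 0.024]
eef_rot: [0.083, 3.14, -0.0]
force: [-2.5, 0.7, 7.4]
width: 0.0592
```

Contact with the bench is felt; releasing, rising straight up and clearing away.

>>> servo_tool:
  targets:
    - [[0,0,0,0,0,0,70],[0,0,0,0,0,0,85],[0,0,0,0,0,0,85],[0,0,0,0,0,0,85],[0,0,0,0,0,0,85],[0,0,10,0,0,0,85],[0,0,30,0,0,0,85],[0,0,60,0,0,0,85],[0,0,100,0,0,0,85],[0,0,140,0,0,0,85]]

```text
time_s: 36.05
tool_pos: [0.6038, 0.0361, 0.1643]
eef_rot: [-0.083, -3.14, 0.0]
force: [1.2, -0.8, 0.1]
width: 0.0853
```

>>> servo_tool:
  targets:
    - [[-20,30,40,0,0,0,85],[-50,70,60,0,0,0,85],[-80,110,80,0,0,0,85],[-100,150,80,0,0,0,85],[-120,190,80,0,0,0,85],[-130,230,80,0,0,0,85],[-150,270,80,0,0,0,85],[-180,310,80,0,0,0,85],[-180,310,80,0,0,0,85],[-180,310,80,0,0,0,85]]

```text
time_s: 37.05
tool_pos: [0.4228, 0.3475, 0.2431]
eef_rot: [0.076, 3.14, 0.001]
force: [1.6, -0.2, -0.1]
width: 0.0849
```

```bash
python3 look.py s12; python3 - <<'E'
from h import *
b=snap("top","t12")[160:320,120:500]; a=cv2.imread("pics/s12.png")[170:340,140:500]
o=np.zeros((600,760,3),np.uint8);b=cv2.resize(b,None,fx=1.8,fy=1.8,interpolation=2);a=cv2.resize(a,None,fx=1.8,fy=1.8,interpolation=2)
o[:288,:684]=b;o[290:596,:648]=a;cv2.imwrite("pics/c12.png",o)
E
```

```text
37.1 [424.2 345.7 243. ] 0.08476453345095458
tray [587.   17.6] [ 52.5 246.4] 86.4
mould [ 597.4 -232.5] [46.4 27. ] 89.3
mould [ 638.6 -232.8] [27.  45.6] 0.1
mould [ 598.2 -145.1] [27.  45.9] 0.8
mould [ 680.  -231.3] [26.8 46.5] 0.7
mould [ 637.7 -148.6] [27.1 46.4] 0.9
mould [ 678.6 -147.3] [26.8 45.2] 1.0
```

View pics/c12.png

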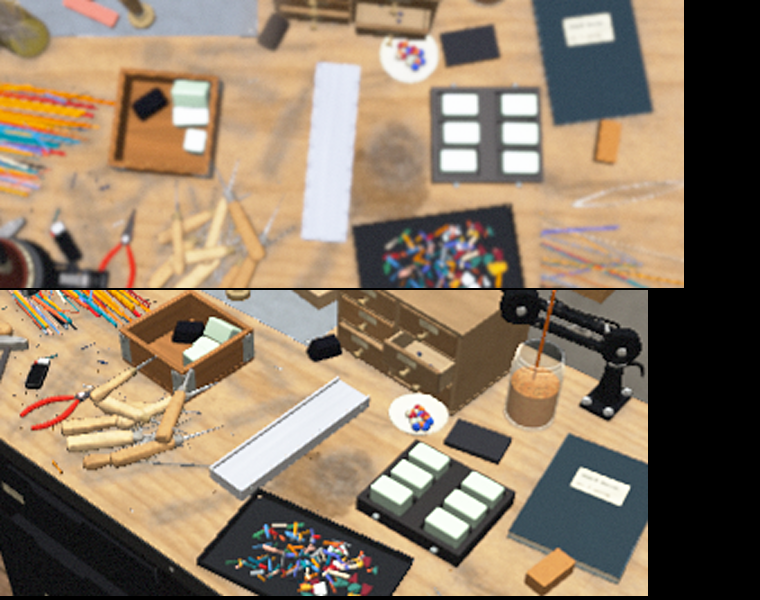

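```bash
python3 -c "
from bench import bot
print(bot.sign_off())"
```

```text
the job is handed in; nothing more can be done
None
```

The job is done and handed in at about 37 s of the 192 s allowed.

- **Mould:** two wells already held a billet and the tray held seven. I laid one billet from the tray in each of the four empty wells. The last pictures show all six wells holding one billet each, lying flat.
- **Leftovers:** I then picked up the tray and tipped it about 49° over the bin. The picture after the tip shows all three leftover billets inside the bin, and the tray is empty. One billet leans on another in the bin, but all are inside.
- **Tray:** it is flat on the bench again, about 20 mm nearer the robot than where it started. I moved it back to keep clear of the open drawer.
- **Bystanders:** the lighter, pliers, tweezers and cork block looked unmoved in the last pictures, though I did not measure them.

At the first tilt the tray's mouth rested lightly on the billets in the bin, so I lifted the tray 45 mm to free it. No check failed. The cameras and the arm's readings of billet position agreed to within about 2 mm. I saw no slackening of the grip, and the tray was not knocked at any point I looked.

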